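Switch the sample-tube sorter to its other tray and let the waiting tubes run

ROBOT

A 6-joint arm with a two-finger parallel gripper is mounted at the origin on a cart in front of the work surface, level with it; the furniture and walls round the work are solid. World frame = base frame: x ahead of the robot, y to its left, z up, the work surface at z = 0. Lengths are in m, angles in rad, forces in N, time in s.
With the tool pointing down it reaches from about 0.3 to 0.875 m from the base axis. Payload 4.2 kg.
Tool frame: the origin (TCP) lies at the very end of the fingers, on their centre line; the grasp point (between the pads) lies 19 mm behind it; z points along the fingers, y is the line along which they close (so a half turn about z gives the same grasp; the last joint's range is limited). The gripper opens to 85 mm and grips with 20 to 120 N. Pads are 22 mm wide; open, the fingers measure 114 mm over their backs; the gripper's body (76 mm by 85 mm) begins 54 mm behind the grasp point. The pads swing forward as they close: fully open they stand 13 mm farther back than shut.
Start: joints at [1.273, 0.32, 1.565, -0, 1.257, -0.02], TCP at [0.158, 0.553, 0.231] pointing down, gripper open.
Joint ranges: [-3.11, 3.11], [-0.84, 2.01], [0.21, 2.61], [-1.34, 4.49], [0.05, 2.63], [-2.56, 2.56]. Speed limits (rad/s): [2.57, 2.57, 3.14, 3.14, 3.14, 3.14].

INTERFACE

Orientations are given as a unit quaternion [x, y, z, w].
In Python, from workcell import sensors, eyes, order, silhouettes, pinpoint gives the robot as it stands.
- The arm moves only by the tool servo_tool, never from a script. Its argument "increments" is text: rows parted by semicolons, each of 4 numbers parted by spaces: the shift along the tool's x, y, z in mm, then the turn about the tool's z in rad. A call has 1 to 5 rows; each row is the pose to reach, as a shift and turn from the pose commanded when the call began, along the tool's axes at that moment; what a row does not reach only later rows make up. A row lasts 1/10 s, in which the tool goes at most 50 mm and 8.59 degrees, less where a joint would pass 70% of its speed; a pose out of reach is approached as far as the arm can. A call with a gripper value outside its range is refused whole. "gripper" is the closure, from -1 (fully open) to 1 (shut), set as the call begins (left out, the last holds). The fingers move at their own pace and stop on an object; "squeeze" is the grip in N (left out, the last holds). Time passes only in rows, so rows that repeat a pose let the fingers close. It gives the time, the measured TCP pose, the force, the opening and the grip force at its end, in the units of the state.
- sensors.read_state(): the state, without advancing time (a new reading comes with each control period).
- eyes.read_camera(name): name is "scene" or "top"; returns a dict with "image" (384x512x3 uint8, red, green, blue), "range_z" (384x512 float32, m along the optical axis (not along the pixel's ray), 0 where there is no reading), "fx", "fy", "cx", "cy" (pixels), "camera_from_world" (4x4, takes a point from world to camera coordinates). Camera axes: x right, y down, z forward; pixel columns grow to the right and rows downward; lengths in m; the calibration is good to about 2 mm. A picture is of the moment at which its call begins.
- order.job_done(): hands the job in; it is judged then, once.
Trained networks look in a picture, given as the dict that the camera call returned (one of the last four; its "shot" number tells which), for a name from the list of things; names that differ only in an ending like _2 or _b are one class to them, and where a whole thing is asked for, a point or a joint stands for the part that bears it (a point fixed in the world has none). Each returns a list of dicts, best first, with "p" (0 to 1); they miss things now and then, are a little off and sometimes report something else, mostly with a low value. They report only what shows in the picture. A call takes as long as a camera call. They do not tell look-alikes from the thing itself.
- silhouettes(query, picture): "region" (384x512 bool, what is visible of it).
- pinpoint(query, picture): "position" ([x, y, z] in m, in world coordinates, good to about 4 mm: a listed point, or the origin of a listed thing).
The state is a dict: "time": time; "q": joint angles; "qvel": joint speeds; "effort": joint torques, N m; "tool_pos": TCP position; "tcp_rot": TCP orientation; "force": force on the tool from outside, world axes, zero at the start; "ft_torque": the same for the moment, N m; "width": finger opening in m; "grip_force": force on a finger pad.
Only numpy, scipy, OpenCV 4.12 (cv2) and the standard library are available. Lean on these libraries where they do the work, as an engineer would, in place of code of your own. Each camera call takes 0.05 s, during which the arm holds its last target. There are 200 camera calls.

TASK

The desk-top tube sorter is set for the wrong tray. Push the raised end of the rocker bar down so that the seesaw gate tips over its pivot and stays leaning the other way, then press the green release key and keep it down until all three waiting tubes have rolled into the tray the gate did not lean to before, and let the key come back up. Do not touch the tubes themselves, and leave the things standing round the sorter where they are.

Things in the scene. Friction and masses are not known exactly. Their poses are not given: they have to be found in the camera images.
- sorter: Desk-top sorter for sample tubes, fixed: white base 124 x 404 mm, clear plates front and back (outer faces at x = -0.057, +0.057), 192 mm high. Origin: centre of its underside on the desk; +x away from the robot, +y left, z up (the frame of all numbers below). Feed ramp with three waiting tubes: y = -0.140 to -0.014, plates up to z 0.192; throat wall at y = 0.023 up to z 0.176.
- tray_left (a point): Middle of the floor of the left tray (blue floor, 106 mm along x, 72 mm along y, rim 36 mm above the floor), at y = +0.160, z = 0.014. A tube lying in it has its middle at z about 0.023.
- tray_right (a point): The same of the right tray (yellow floor), at y = -0.160.
- gate (a joint): Tilt of the seesaw gate, rad, -0.36 to +0.36; pivot along x at y = 0, z = 0.080. Deck (orange, 114 mm) and rocker bar in front are one piece. -0.36: leans left, feeds the left (blue) tray, the bar's right end is raised; +0.36: leans right, feeds the right (yellow) tray, left end raised. Top-heavy: it falls to the nearer stop and rests there, starting at either; 1 to 2 N at the raised end moves it.
- gate_left (a point): Centre of the upper face of the orange finger pad (22 x 32 mm) at the left end of the steel rocker bar (152 mm long, in front of the sorter); moves with the gate. x = -0.104; raised: y = +0.039, z = 0.153; lowered: y = +0.077, z = 0.110. Pushed straight down 20 mm from raised, the gate has passed level; the bar then falls to its stop.
- gate_right (a point): The same on the right end of the rocker bar; raised: y = -0.039, z = 0.153; lowered: y = -0.077, z = 0.110 in the sorter's frame.
- release (a joint): Travel of the release key, m: 0 up (a stop bar 11 mm high across the foot of the ramp holds the tubes), 0.016 fully down (ramp open; the tubes pass from about 0.011). Spring: 2.3 N to start, 4.4 N fully down; it springs back up when let go. The tubes need about 1 to 2 s to run out.
- release_top (a point): Centre of the top of the round green cap (26 mm across) of the release key, in front of the ramp; moves straight down with it. In the sorter's frame x = -0.076, y = -0.106, z = 0.195 when up.
- tube_1_mid (a point): Middle (on the axis, half-way along) of the sample tube waiting lowest on the ramp: 100 mm long, 17 mm across, 12 g, lilac cap, lying along the sorter's x; waiting, it has its middle at y about -0.031, z 0.144 in the sorter's frame.
- tube_2_mid (a point): The same of the second tube on the ramp, touching the first.
- tube_3_mid (a point): The same of the third tube, uppermost on the ramp; waiting, its middle is at y about -0.066, z 0.154.
- fluid: Correction-fluid bottle with a blue cap, 30 mm across, 72 mm high, standing before the sorter's right end; origin at the centre of its underside.
- jar: Empty clear sample jar, 62 mm across, 117 mm high, standing before the sorter's left end; origin at the centre of its underside.
- lancets: Red and white carton, 60 x 90 x 45 mm, beside the sorter's right end; origin at the centre of its underside.
- pen_yellow: Yellow and blue pen, 149 mm long, 12 mm thick, lying between the robot and the sorter; origin at its middle, on the desk.
Things that resemble listed ones, but are neither listed nor needed, are in the scene too. What is shaped like the part that bears tube_3_mid but black or pink is not meant.

How it is judged:
On the way, in this order (a step that is already met when the one before it is completed fails the run):
1. the gate has been rocked to the other side from where it leaned at the start, with the tubes still waiting (distance of gate_left from where it was at the start of the episode above 0.034 m and (value of joint gate below -0.3 rad or value of joint gate above 0.3 rad) and z of each of tube_1_mid, tube_2_mid, tube_3_mid in the frame of sorter above 0.125 m), for 0.2 s.
2. the release key is pressed down (value of joint release above 0.01 m), for 0.1 s.
At the end, for the whole second after the job is handed in: The gate leans to the other side than at the start (the bar's end more than 34 mm from where it was, tilt beyond 0.30 rad), all three tubes lie at rest in the tray on that side (more than 118 mm from the pivot, middle below 45 mm), and the release key is up again (within 3 mm) (((value of joint gate below -0.3 rad and y of each of tube_1_mid, tube_2_mid, tube_3_mid in the frame of sorter above 0.118 m) or (value of joint gate above 0.3 rad and y of each of tube_1_mid, tube_2_mid, tube_3_mid in the frame of sorter below -0.118 m)) and distance of gate_left from where it was at the start of the episode above 0.034 m and value of joint release below 0.003 m and z of each of tube_1_mid, tube_2_mid, tube_3_mid in the frame of sorter below 0.045 m and x of tube_1_mid in the frame of sorter between -0.053 and 0.053 m and y of tube_1_mid in the frame of sorter between -0.2 and 0.2 m and linear speed of each of tube_1, tube_2, tube_3 below 0.03 m/s and x of tube_2_mid in the frame of sorter between -0.053 and 0.053 m and y of tube_2_mid in the frame of sorter between -0.2 and 0.2 m and x of tube_3_mid in the frame of sorter between -0.053 and 0.053 m and y of tube_3_mid in the frame of sorter between -0.2 and 0.2 m); the robot touches nothing.
It fails at once if the robot touches a sample tube (contact force between any of the fingers, the arm and tube_1 above 0.3 N or contact force between any of the fingers, the arm and tube_2 above 0.3 N or contact force between any of the fingers, the arm and tube_3 above 0.3 N).
It fails at once if a tube is lifted above the ramp (z of any of tube_1_mid, tube_2_mid, tube_3_mid in the frame of sorter above 0.185 m).
It fails at once if a bystander (bottle, jar, carton or pen) is moved by more than 20 mm (distance of any of fluid, jar, lancets, pen_yellow from where it was at the start of the episode above 0.02 m).
It also fails if it takes over 38 s, if anything falls off the work surface, if the arm or the gripper's body presses on something with over 40 N, if the wrist force passes 120 N, or if a joint passes its speed limit or range.

## Working session

There is one attempt and no reset: what is moved stays moved. The work goes in short steps, Python scripts to look and compute and a tool call to move; the robot and the scene stay as the last step left them, time stands still between calls to the robot, and variables do not carry over. Pictures are saved under pics/ and viewed, at most 10 in all, crops included, and the job is handed in when it is done.

Besides the shell and the picture viewer there is one more tool, called after "Request:" by a JSON object that holds its "name" and its "arguments", one argument or row to a line. servo_tool: Moves the arm, as the interface text tells. Its arguments: {"type":"object","properties":{"increments":{"type":"string"},"gripper":{"type":"number"},"squeeze":{"type":"number"}},"required":["increments"]}

```bash
mkdir -p pics
cat > h.py <<'E'
from workcell import sensors, eyes, order, silhouettes, pinpoint
import numpy as np, cv2
def shot(n,f=None):
    p=eyes.read_camera(n)
    if f: cv2.imwrite('pics/'+f,p["image"][:,:,::-1])
    return p
E
python3 - <<'E'
from h import *
np.set_printoptions(precision=4,suppress=True)
s=sensors.read_state(); print(s["time"],s["tool_pos"],s["tcp_rot"],s["force"],s["width"])
ims=[]
for n in("scene","top"):
    p=shot(n); ims.append(p["image"])
    C=np.linalg.inv(p["camera_from_world"]); print(n,C[:3,3],C[:3,2])
    for q in("sorter","gate_left","gate_right","release_top","tube_1_mid","tray_left","tray_right","fluid","jar","lancets","pen_yellow"):
        print(q,[(round(d["p"],2),np.round(d["position"],3).tolist()) for d in pinpoint(q,p)[:4]])
cv2.imwrite('pics/a.png',cv2.resize(np.vstack(ims)[:,:,::-1],None,fx=.78,fy=.78))
cv2.imwrite('pics/s.png',cv2.resize(ims[0][:,:,::-1],(800,600)))
cv2.imwrite('pics/t.png',cv2.resize(ims[1][:,:,::-1],(800,600)))
E
```

```text
0.0 [0.1575 0.5525 0.2305] [ 0.1384  0.9904 -0.0009 -0.0001] [-0.4145  0.235   0.3189] 0.08534281249589362
scene [ 0.0848 -0.4199  0.9942] [ 0.4329  0.4337 -0.7902]
sorter [(0.92, [0.608, 0.051, 0.002]), (0.49, [0.393, 0.022, 0.0])]
gate_left [(0.76, [0.507, 0.136, 0.116])]
gate_right []
release_top [(0.74, [0.526, -0.053, 0.194])]
tube_1_mid [(0.7, [0.608, 0.017, 0.141]), (0.17, [0.608, 0.006, 0.148])]
tray_left [(0.78, [0.613, 0.208, 0.014])]
tray_right [(0.93, [0.602, -0.109, 0.013])]
fluid [(0.71, [0.45, -0.14, 0.004])]
jar [(0.89, [0.442, 0.288, 0.0])]
lancets [(0.89, [0.548, -0.243, 0.003])]
pen_yellow [(0.71, [0.395, 0.023, 0.001]), (0.71, [0.602, -0.108, 0.013]), (0.52, [0.505, 0.132, 0.114])]
top [0.4429 0.0697 1.2912] [ 0.0933  0.0001 -0.9956]
sorter [(0.91, [0.606, 0.052, 0.004])]
gate_left [(0.71, [0.506, 0.13, 0.113])]
gate_right [(0.7, [0.502, 0.018, 0.151])]
release_top [(0.68, [0.599, -0.109, 0.014]), (0.59, [0.525, -0.048, 0.194]), (0.48, [0.615, 0.205, 0.015]), (0.42, [0.397, 0.027, -0.001])]
tube_1_mid [(0.47, [0.604, 0.022, 0.142])]
tray_left [(0.56, [0.614, 0.208, 0.014])]
tray_right [(0.8, [0.596, -0.108, 0.015])]
fluid [(0.52, [0.45, -0.141, 0.001])]
jar [(0.6, [0.439, 0.282, 0.003])]
lancets [(0.92, [0.55, -0.247, -0.0])]
pen_yellow [(0.66, [0.505, 0.133, 0.114]), (0.63, [0.396, 0.024, -0.003])]
```

View pics/s.png

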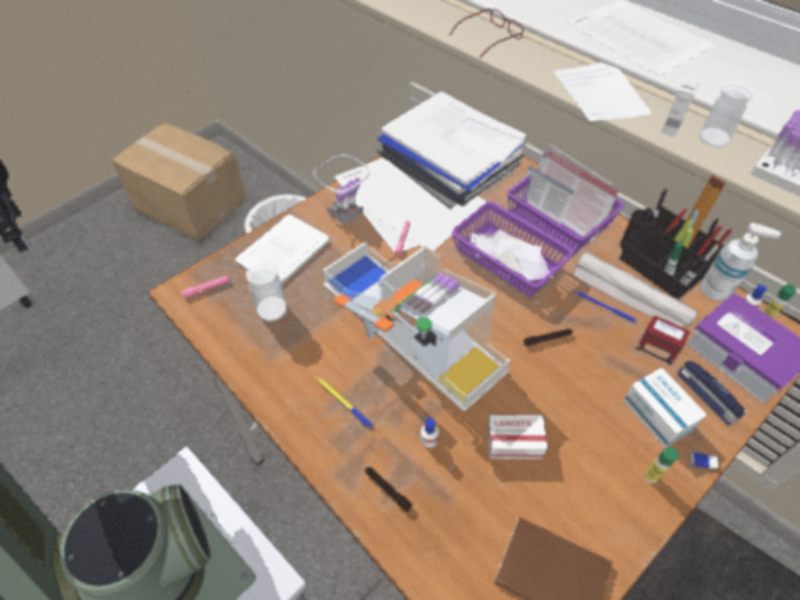

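View pics/t.png

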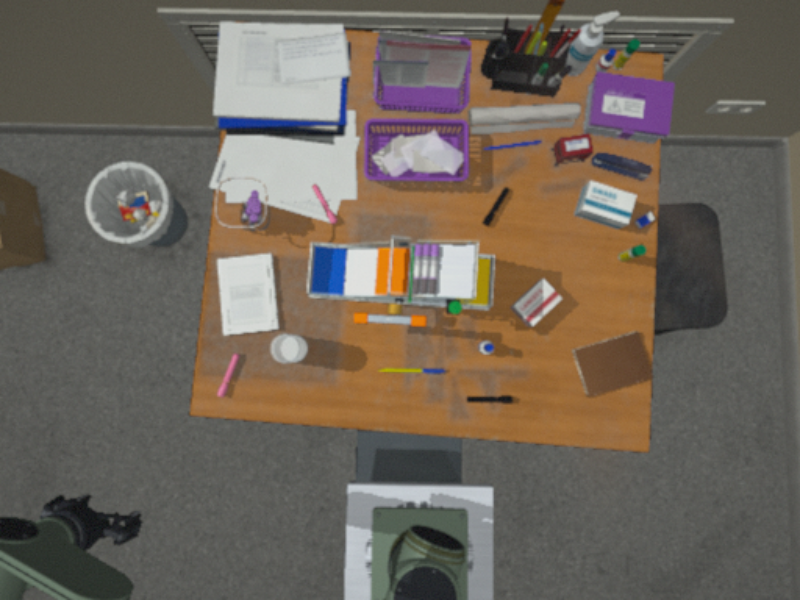

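The top and scene views show the gate leaning left: the blue tray side is low, and the right orange pad is raised at about (418,321) in the top view. The green key is at (455,308) and the three lilac tubes are at (420–435,265). The network points agree with the layout using origin (0.607, 0.0515) and yaw ≈ -0.046. The gate's right pad is at (0.501, 0.017, 0.152) and the key top at (0.526, -0.051, 0.194). The black and pink pen-like things are look-alikes.

Request:
{"name": "servo_tool", "arguments": {
  "increments": "-34 -31 -5 -0.05;-68 -62 -10 -0.1;-102 -93 -20 -0.15;-136 -124 -20 -0.2;-170 -155 -20 -0.232",
  "gripper": 1
}}

```text
time: 1.7
tool_pos: [0.2794, 0.3559, 0.2518]
tcp_rot: [0.022, 1.0, 0.001, 0.001]
force: [0.6, -0.1, -0.4]
width: 0.0124
grip_force: 0.0
```

```bash
cat > go.py <<'E'
# goal in sorter frame -> increments in the tool frame
import sys; from h import *; from scipy.spatial.transform import Rotation as R
s=sensors.read_state(); a=-0.046; x,y,z=map(float,sys.argv[1:4])
S=R.from_euler('z',a); w=S.apply([x,y,z])+[.607,.0515,0]
T=R.from_quat(s["tcp_rot"]); tx=T.as_matrix()[:,0]
turn=-((np.pi+a-np.arctan2(tx[1],tx[0])+np.pi)%(2*np.pi)-np.pi)
print("t",s["time"],"world goal",w.round(3),"tcp",np.round(s["tool_pos"],4),"local",S.inv().apply(np.array(s["tool_pos"])-[.607,.0515,0]).round(4))
print("mm",(1000*T.inv().apply(w-s["tool_pos"])).round(1),"turn",turn.round(3),"F",np.round(s["force"],2),"w",s["width"])
E
python3 go.py -.106 -.044 .2
```

```text
t 1.7 world goal [0.499 0.012 0.2  ] tcp [0.2794 0.3559 0.2518] local [-0.3413  0.289   0.2518]
mm [-234.4 -333.6   51.7] turn 0.002 F [ 0.59 -0.08 -0.36] w 0.012403770078594015
```

Request:
{"name": "servo_tool", "arguments": {
  "increments": "-24 -35 0 0;-48 -70 0 0;-72 -105 0 0;-96 -140 0 0;-120 -175 0 0"
}}

```text
time: 2.2
tool_pos: [0.3912, 0.1754, 0.2516]
tcp_rot: [0.023, 1.0, 0.0, 0.0]
force: [0.8, -0.0, 0.1]
width: 0.0002
grip_force: 0.0
```

Request:
{"name": "servo_tool", "arguments": {
  "increments": "-24 -35 0 0;-48 -70 0 0;-72 -105 0 0;-95 -140 10 0;-110 -154 20 0"
}}

```text
time: 2.7
tool_pos: [0.4947, 0.0152, 0.2314]
tcp_rot: [0.024, 1.0, -0.0, 0.001]
force: [-0.0, 1.4, 0.2]
width: -0.0003
grip_force: 0.0
```

```bash
python3 go.py -.106 -.044 .2; python3 -c "
from h import *
p=shot('scene');cv2.imwrite('pics/b.png',cv2.resize(p['image'][120:280,180:380,::-1],(800,600)))"
```

```text
t 2.7 world goal [0.499 0.012 0.2  ] tcp [0.4947 0.0152 0.2314] local [-0.1105 -0.0414  0.2314]
mm [-4.4 -2.5 31.4] turn -0.003 F [-0.05  1.36  0.17] w -0.0002838359226583183
```

View pics/b.png

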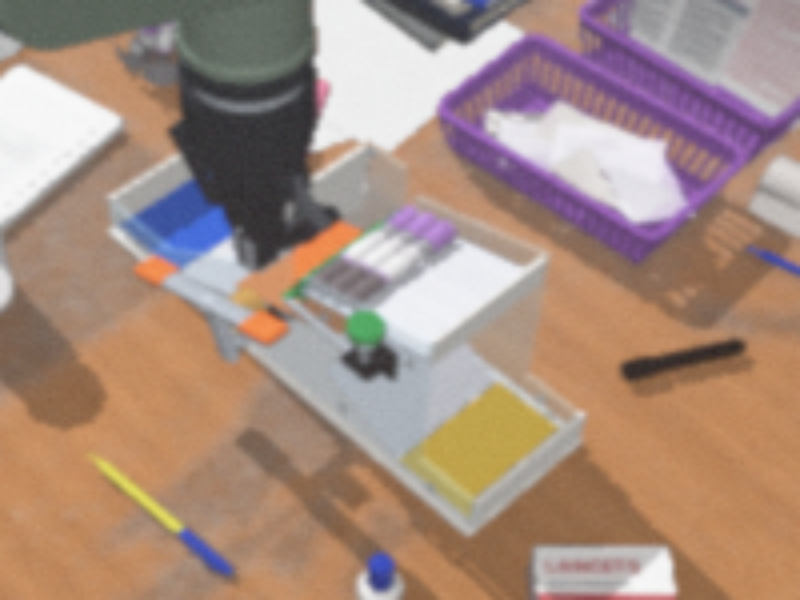

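The closed fingers hang above the right orange pad, which is at crop (262,328). The tubes and key at (365,330) are untouched. Next I lower onto the pad.

Request:
{"name": "servo_tool", "arguments": {
  "increments": "-3 -3 20 0;-3 -3 40 0;-3 -3 55 0;-3 -3 68 0;-3 -3 75 0"
}}

```text
time: 3.25
tool_pos: [0.4955, 0.0153, 0.1554]
tcp_rot: [0.023, 1.0, 0.0, -0.001]
force: [0.3, -0.3, 1.8]
width: -0.0001
grip_force: 0.5
```

Request:
{"name": "servo_tool", "arguments": {
  "increments": "0 0 6 0;0 0 12 0;0 0 18 0;0 0 24 0;0 0 28 0"
}}

```text
time: 3.75
tool_pos: [0.4959, 0.0151, 0.1277]
tcp_rot: [0.023, 1.0, 0.0, -0.0]
force: [0.1, -0.3, 0.6]
width: -0.0002
grip_force: 0.0
```

```bash
python3 go.py -.106 -.044 .23; python3 -c "
from h import *
for n in('scene','top'):
  p=shot(n)
  for q in('gate_left','gate_right'): print(n,q,[(round(d['p'],2),np.round(d['position'],3).tolist()) for d in pinpoint(q,p)[:3]])"
```

```text
t 3.75 world goal [0.499 0.012 0.23 ] tcp [0.4959 0.0151 0.1277] local [-0.1093 -0.0414  0.1277]
mm [  -3.2   -2.5 -102.3] turn -0.0 F [ 0.08 -0.3   0.63] w -0.00018447301301314776
scene gate_left [(0.77, [0.507, 0.101, 0.155])]
scene gate_right [(0.57, [0.496, -0.022, 0.117])]
top gate_left [(0.97, [0.506, 0.094, 0.152])]
top gate_right []
```

The gate tipped: the left end is now raised at z 0.153 and the right end is down. Next is the key.

Request:
{"name": "servo_tool", "arguments": {
  "increments": "0 0 -25 0;0 0 -55 0;0 0 -80 0;0 0 -102 0;0 0 -102 0"
}}

```text
time: 4.55
tool_pos: [0.4981, 0.015, 0.2336]
tcp_rot: [0.023, 1.0, 0.0, 0.004]
force: [0.7, -0.5, -1.3]
width: -0.0001
grip_force: 0.0
```

```bash
python3 go.py -.081 -.106 .23
```

```text
t 4.55 world goal [ 0.521 -0.051  0.23 ] tcp [0.4981 0.015  0.2336] local [-0.1071 -0.0415  0.2336]
mm [-26.  -64.5   3.8] turn 0.0 F [ 0.74 -0.53 -1.29] w -8.089565970645925e-05
```

Request:
{"name": "servo_tool", "arguments": {
  "increments": "-10 -25 0 0;-20 -50 0 0;-26 -65 0 0;-26 -65 8 0;-26 -65 15 0"
}}

```text
time: 5.05
tool_pos: [0.5186, -0.0509, 0.214]
tcp_rot: [0.023, 1.0, 0.001, -0.001]
force: [-0.2, 0.6, 0.1]
width: 0.0
grip_force: 0.0
```

```bash
python3 go.py -.081 -.106 .178; python3 -c "
from h import *
for n in('scene','top'):
  p=shot(n)
  for q in('gate_left','release_top'): print(n,q,[(round(d['p'],2),np.round(d['position'],3).tolist()) for d in pinpoint(q,p)[:3]])
  if n=='scene':cv2.imwrite('pics/c.png',cv2.resize(p['image'][120:280,180:380,::-1],(800,600)))"
```

```text
t 5.05 world goal [ 0.521 -0.051  0.178] tcp [ 0.5186 -0.0509  0.214 ] local [-0.0836 -0.1063  0.214 ]
mm [-2.7  0.3 36. ] turn -0.001 F [-0.16  0.6   0.15] w 4.820986382307893e-06
scene gate_left [(0.61, [0.502, 0.096, 0.158])]
scene release_top [(0.71, [0.526, -0.055, 0.194])]
top gate_left [(0.67, [0.506, 0.093, 0.154])]
top release_top []
```

View pics/c.png

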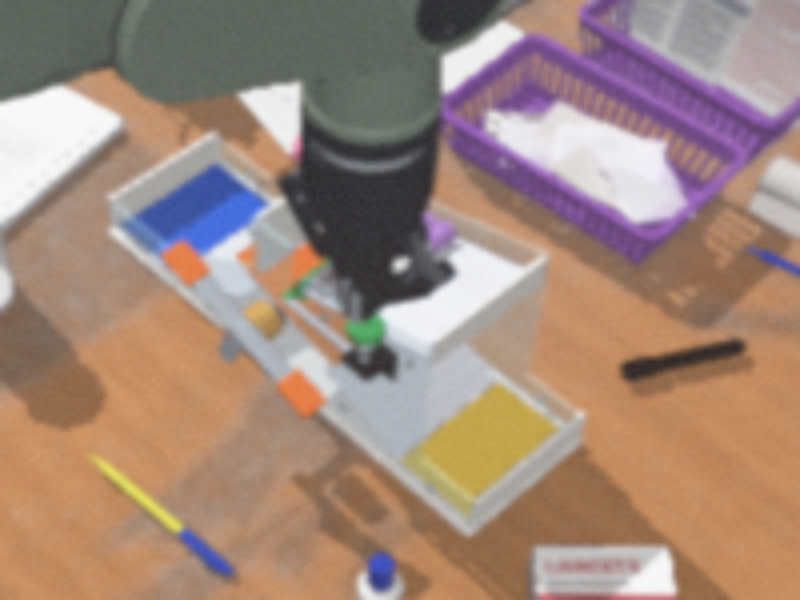

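The bar now slopes the other way, with the right pad low at (302,393), and the fingertips are over the green cap at (365,328). Now I press the key.

Request:
{"name": "servo_tool", "arguments": {
  "increments": "0 0 10 0;0 0 18 0;0 0 24 0;0 0 30 0;0 0 36 0"
}}

```text
time: 5.85
tool_pos: [0.5189, -0.051, 0.179]
tcp_rot: [0.023, 1.0, 0.0, -0.0]
force: [-1.1, 1.5, 5.1]
width: -0.0
grip_force: 2.7
```

Request:
{"name": "servo_tool", "arguments": {
  "increments": "0 0 0 0;0 0 0 0;0 0 0 0;0 0 0 0;0 0 0 0"
}}

```text
time: 6.35
tool_pos: [0.519, -0.051, 0.1792]
tcp_rot: [0.023, 1.0, 0.0, -0.0]
force: [-2.8, 1.9, 3.4]
width: -0.0001
grip_force: 1.9
```

Force about 4 N at z 0.179, so the key is down. I hold it there.

Request:
{"name": "servo_tool", "arguments": {
  "increments": "0 0 0 0;0 0 0 0;0 0 0 0;0 0 0 0;0 0 0 0"
}}

```text
time: 6.85
tool_pos: [0.5191, -0.0511, 0.1792]
tcp_rot: [0.023, 1.0, 0.0, -0.0]
force: [-2.7, 1.8, 4.2]
width: -0.0001
grip_force: 1.9
```

Request:
{"name": "servo_tool", "arguments": {
  "increments": "0 0 0 0;0 0 0 0;0 0 0 0;0 0 0 0;0 0 0 0"
}}

```text
time: 7.35
tool_pos: [0.5192, -0.0511, 0.1792]
tcp_rot: [0.023, 1.0, 0.0, -0.0]
force: [-2.3, 1.8, 3.7]
width: -0.0001
grip_force: 1.9
```

Request:
{"name": "servo_tool", "arguments": {
  "increments": "0 0 0 0;0 0 0 0;0 0 0 0;0 0 0 0;0 0 0 0"
}}

```text
time: 7.85
tool_pos: [0.5192, -0.0512, 0.1793]
tcp_rot: [0.023, 1.0, 0.0, 0.0]
force: [-3.9, 1.8, 3.8]
width: -0.0
grip_force: 1.9
```

```bash
python3 -c "
from h import *
for n in('top','scene'):
  p=shot(n)
  for q in('release_top','tube_1_mid'): print(n,q,[(round(d['p'],2),np.round(d['position'],3).tolist()) for d in pinpoint(q,p)[:4]])
cv2.imwrite('pics/d.png',cv2.resize(p['image'][120:280,180:380,::-1],(800,600)))"
```

```text
top release_top [(0.57, [0.397, 0.025, 0.002]), (0.5, [0.498, -0.02, 0.11])]
top tube_1_mid [(0.5, [0.597, -0.135, 0.023]), (0.41, [0.498, -0.022, 0.11])]
scene release_top [(0.43, [0.526, -0.053, 0.178])]
scene tube_1_mid []
```

View pics/d.png

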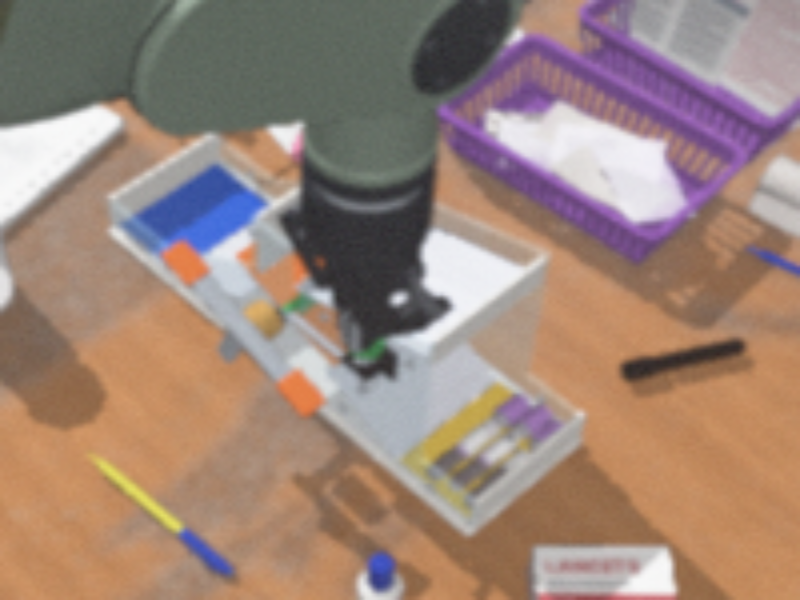

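The yellow tray shows at least two lilac caps, at (515,408) and (540,425). I can't tell whether the third is there, so I keep holding and look closer from the top.

Request:
{"name": "servo_tool", "arguments": {
  "increments": "0 0 0 0;0 0 0 0;0 0 0 0;0 0 0 0;0 0 0 0"
}}

```text
time: 8.65
tool_pos: [0.5192, -0.0512, 0.1793]
tcp_rot: [0.023, 1.0, 0.0, 0.0]
force: [-3.7, 1.0, 3.6]
width: 0.0
grip_force: 1.9
```

```bash
python3 -c "
from h import *
a=shot('top')['image'][150:200,190:325];b=shot('scene')['image'][215:270,275:335]
f=lambda i,w,h:cv2.resize(i[:,:,::-1],(w,h),interpolation=cv2.INTER_CUBIC)
cv2.imwrite('pics/e.png',np.vstack([f(a,648,240),f(b,648,355)]))"
```

```text
(no output)
```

View pics/e.png

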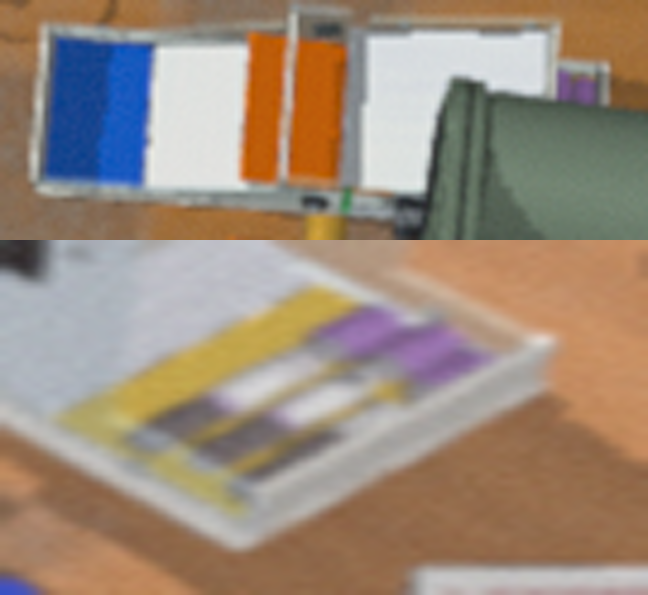

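The ramp and deck are empty in the top crop, except for the part hidden by the arm. The lower crop shows three tubes side by side in the yellow tray, with caps at (360,330), (430,345) and (465,365). I release the key and lift clear.

Request:
{"name": "servo_tool", "arguments": {
  "increments": "0 0 -6 0;0 0 -12 0;0 0 -20 0;0 0 -45 0;0 0 -75 0"
}}

```text
time: 9.25
tool_pos: [0.5192, -0.0515, 0.2545]
tcp_rot: [0.023, 1.0, -0.0, -0.001]
force: [0.7, 0.4, -0.3]
width: -0.0002
grip_force: 0.0
```

Request:
{"name": "servo_tool", "arguments": {
  "increments": "25 0 -10 0;60 0 -20 0;90 20 -20 0;110 60 -20 0;110 100 -20 0"
}}

```text
time: 9.75
tool_pos: [0.4122, 0.054, 0.2753]
tcp_rot: [0.024, 1.0, -0.0, 0.001]
force: [1.1, 0.7, -0.4]
width: -0.0
grip_force: 0.0
```

Request:
{"name": "servo_tool", "arguments": {
  "increments": "0 20 0 0;0 20 0 0;0 20 0 0;0 20 0 0;0 20 0 0"
}}

```text
time: 10.25
tool_pos: [0.415, 0.0728, 0.2743]
tcp_rot: [0.024, 1.0, -0.0, 0.0]
force: [-0.7, -0.1, 0.1]
width: -0.0
grip_force: 0.0
```

```bash
python3 -c "
from h import *
a=shot('top');b=shot('scene')
for p in(a,b):
  for q in('release_top','gate_left','tube_1_mid','fluid','jar','lancets','pen_yellow'): print(q,[(round(d['p'],2),np.round(d['position'],3).tolist()) for d in pinpoint(q,p)[:4]])
f=lambda i,w,h:cv2.resize(i[:,:,::-1],(w,h),interpolation=cv2.INTER_CUBIC)
cv2.imwrite('pics/f.png',np.vstack([f(a['image'][150:215,190:325],600,289),f(b['image'][150:270,200:450],600,288)]))"
```

```text
release_top [(0.67, [0.523, -0.05, 0.194])]
gate_left [(0.84, [0.503, 0.093, 0.153]), (0.16, [0.6, -0.136, 0.02])]
tube_1_mid [(0.42, [0.597, -0.136, 0.02])]
fluid [(0.41, [0.453, -0.14, -0.001])]
jar [(0.69, [0.44, 0.282, 0.001])]
lancets [(0.67, [0.548, -0.247, -0.002])]
pen_yellow [(0.2, [0.598, -0.122, 0.021])]
release_top [(0.48, [0.525, -0.052, 0.195])]
gate_left [(0.61, [0.504, 0.095, 0.16]), (0.5, [0.616, 0.211, 0.012])]
tube_1_mid [(0.43, [0.599, -0.138, 0.024])]
fluid [(0.52, [0.455, -0.139, 0.001])]
jar [(0.73, [0.442, 0.288, -0.001])]
lancets [(0.88, [0.551, -0.244, 0.001]), (0.35, [0.608, 0.048, 0.003])]
pen_yellow [(0.46, [0.394, 0.025, -0.001])]
```

View pics/f.png

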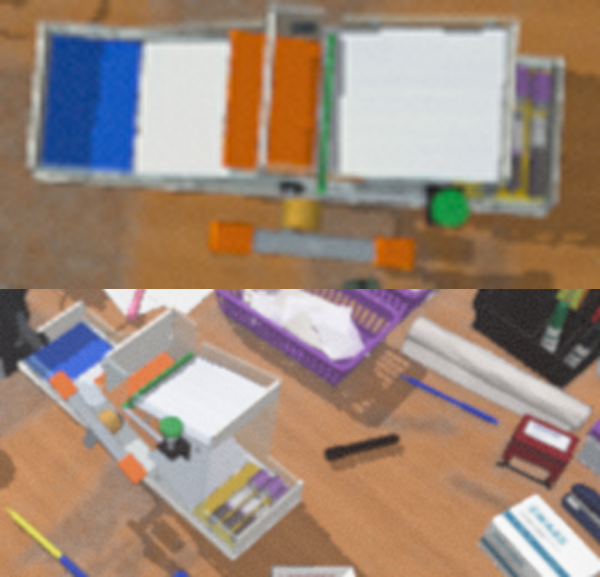

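The ramp is empty and the tubes lie in the yellow tray (three seen in the previous crop). The key is up at z 0.195, the gate leans right, and the bystanders have not moved. I hand the job in.

```bash
python3 -c "
from h import *
print(order.job_done())"
```

```text
the job is handed in; nothing more can be done
None
```

I tipped the gate to lean right and held the key down until all three tubes had rolled into the right (yellow) tray; the key is back up, the bystanders stand where they were, and the job is handed in (no verdict was shown).

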